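# Tip the steel milling balls out of the notched tray

## Task

Two blue corner-notched tipping trays stand on the lab bench, one holding three steel milling balls and one holding three larger reddish-brown agate ones. Raise the black ball knob of the tray with the steel balls until all three have rolled out through the corner notch into the glass dish standing under it, then lower that tray back onto its rest and let go. Leave the tray of agate balls down and the dish where it stands.

Things in the scene. Friction and masses are not known exactly. Their poses are not given: they have to be found in the camera images.
- knob_steel (a point): Centre of the black ball knob (26 mm diameter, 10 mm stem) of the blue tray holding three grey steel balls, on a tab behind the corner opposite the notch. The tab's top is 50 mm below it; the tray's back walls begin 18 mm from the stem, well below the knob. Axes: the tray's own, x along the diagonal from knob to notch, z square to the tray floor (up), y parallel to the hinge.
- hinge_steel (a point): Mid-point of that tray's level hinge axis, near the notch, at the tray floor's height (90 mm above the bench): 190 mm along +x and 50 mm along -z from the knob's centre. The tray is 130 mm square, walls 14 mm high, set corner-wise; its notch is 50 mm wide and ends in a short spout 30 mm past the hinge, over the dish. Axes: the tray's own, as for the knob.
- tray_steel (a joint): Hinge angle of that tray, rad: 0 on its rest (leaning back 0.07 rad, balls in the back corner by the knob), growing as the knob is raised and the notch dips; stop at 0.85. It turns freely and the tray (0.35 kg) falls back to 0 by its own weight. The balls start to roll at about 0.15 and run out within a second or two at 0.4 to 0.7.
- dish_steel: Loose round glass dish, 116 mm outer diameter, 52 mm high, wall 4 mm, floor 5 mm thick, open at the top, that stands on the bench under the spout of the tray with the steel balls, its centre 76 mm beyond the hinge. Origin: centre of its underside, z up.
- ball_steel1_center (a point): Centre of a polished grey steel ball, 15 mm diameter, 14 g, loose in the tray.
- ball_steel2_center (a point): Centre of the second steel ball, the same.
- ball_steel3_center (a point): Centre of the third steel ball, the same.
- tray_agate (a joint): Hinge angle, rad, of the other tray, alike but holding three reddish-brown agate balls of 20 mm: 0 down on its rest. It must stay down.

How it is judged:
By the outcome, as a careful person would: the job done as asked, in the order asked, and still so for the second after the job is handed in, with the robot touching nothing.
It also fails if it takes over 40 s, if anything falls off the work surface, if the arm or the gripper's body presses on something with over 40 N, if the wrist force passes 120 N, or if a joint passes its speed limit or range.

## Robot

A 6-joint arm with a two-finger parallel gripper is mounted at the origin on the work surface. World frame = base frame: x ahead of the robot, y to its left, z up, the work surface at z = 0. Lengths are in m, angles in rad, forces in N, time in s.
With the tool pointing down it reaches from about 0.225 to 0.875 m from the base axis. Payload 3.4 kg.
Tool frame: the origin (TCP) lies at the very end of the fingers, on their centre line; the grasp point (between the pads) lies 19 mm behind it; z points along the fingers, y is the direction in which the jaws open and shut (so a half turn about z gives the same grasp; the last joint's range is limited). The gripper opens to 85 mm and grips with 20 to 120 N. Pads are 22 mm wide; open, the fingers measure 114 mm over their backs; the gripper's body (76 mm by 85 mm) begins 54 mm behind the grasp point. The pads swing forward as they close: fully open they stand 13 mm farther back than shut.
Start: joints at [1.073, 0.276, 1.505, -0, 1.361, -0.121], TCP at [0.212, 0.535, 0.231] pointing down, gripper open.
Joint ranges: [-2.89, 2.89], [-0.75, 2.08], [0.22, 2.7], [-1.18, 4.32], [0.11, 2.71], [-2.7, 2.7]. Speed limits (rad/s): [2.57, 2.57, 3.14, 3.14, 3.14, 3.14].

## Interface

Orientations are given as a unit quaternion [w, x, y, z].
In Python, from rig import get_state, get_image, camera_model, sign_off gives the robot as it stands. The module is installed in compiled form; this text tells all that it offers.
- The arm moves only by the tool drive_tool, never from a script. Its argument "motion" is text: rows parted by semicolons, each of 7 numbers parted by spaces: the turn, a rotation vector about the tool's x, y, z in degrees, then the shift along the tool's x, y, z in m, then the opening in per cent of the stroke, from 0 (shut) to 100 (fully open). In form: wx wy wz tx ty tz hand; .... A call has 1 to 12 rows; each row shifts and turns the pose as measured when the row begins, along the tool's axes as they then stand; what a row does not reach is not made up. A row lasts 1/8 s, in which the tool goes at most 62.5 mm and 10.7 degrees, less where a joint would pass 70% of its speed; a pose out of reach is approached as far as the arm can. A call is refused whole if a number of a shift passes 0.0625 or a number of a turn 10.7, either way. A call with a gripper value outside its range is refused whole. The fingers move at their own pace and stop on an object; "newtons" is the grip in N (left out, the last holds). Time passes only in rows, so rows that do not move let the fingers close. It gives the time, the measured TCP pose, the force and the opening at its end, in the units of the state.
- get_state(): the state, without advancing time (a new reading comes with each control period).
- get_image(name): name is "side" or "top"; returns (picture, depth): 420x560x3 uint8, red, green, blue; 420x560 float32, m along the optical axis (not along the pixel's ray), 0 where there is no reading.
- camera_model(name): a dict with "camera_matrix" (3x3 intrinsics, pixels), "D" ([k1, k2, p1, p2, k3] as OpenCV has them; the pictures are not rectified), "cam_to_world" (4x4, takes a point from camera to world coordinates). Camera axes: x right, y up, looking along -z (the intrinsics and any distortion apply to the point x, -y, -z); pixel columns grow to the right and rows downward; lengths in m; the calibration is good to about 2 mm. A picture is of the moment at which its call begins. camera_model takes no time and is no camera call.
- sign_off(): hands the job in, once; it reports no verdict.
The state is a dict: "clock": time; "qpos": joint angles; "qd": joint speeds; "effort": joint torques, N m; "position": TCP position; "ee_rot": TCP orientation; "contact_force": force on the tool from outside, world axes, zero at the start; "moment": the same for the moment, N m; "width": finger opening in m.
Only numpy, scipy, OpenCV 4.12 (cv2) and the standard library are available. Lean on these libraries where they do the work, as an engineer would, in place of code of your own. Each camera call takes 0.05 s, during which the arm holds its last target.

## Working session

There is one attempt and no reset: what is moved stays moved. The work goes in short steps, Python scripts to look and compute and a tool call to move; the robot and the scene stay as the last step left them, time stands still between calls to the robot, and variables do not carry over. Pictures are saved under pics/ and viewed, and the job is handed in when it is done.

Besides the shell and the picture viewer there is one more tool, called after "Call:" as name(argument=value, ...) on one line, values as JSON. drive_tool: Moves the arm, as the interface text tells. Its arguments: {"type":"object","properties":{"motion":{"type":"string"},"newtons":{"type":"number"}},"required":["motion"]}

```bash
mkdir -p pics; python3 - <<'E'
from rig import *
import cv2,numpy as np
print(get_state())
for n in("side","top"):
    im,d=get_image(n); cv2.imwrite(f"pics/{n}0.png",im[:,:,::-1]); np.save(f"{n}0.npy",d); np.save(f"{n}0im.npy",im)
    print(n,camera_model(n))
E
```

```text
{'clock': 0.0, 'qpos': array([ 1.07304020e+00,  2.76579861e-01,  1.50612595e+00, -6.23586718e-06,
        1.36068313e+00, -1.21013294e-01]), 'qd': array([1.29248507e-04, 1.40325748e-03, 6.75355782e-04, 4.22890816e-05,
       1.37090506e-03, 6.22662808e-04]), 'effort': array([ 1.78546284e-04, -4.16777337e+01, -2.45799905e+01, -1.22809424e-04,
        1.11167732e-02,  8.88175123e-06]), 'position': array([0.21130267, 0.53420757, 0.23045119]), 'ee_rot': array([-2.70555866e-04,  1.87258654e-01,  9.82310231e-01, -8.56428224e-04]), 'contact_force': array([ 0.1229745 , -0.07761215,  0.81024015]), 'moment': array([-5.33297442e-05, -2.27427907e-02,  4.97919359e-03]), 'width': 0.08557149844494333}
side {'camera_matrix': array([[379.95781199,   0.        , 280.41916555],
       [  0.        , 379.95781199, 205.60138702],
       [  0.        ,   0.        ,   1.        ]]), 'D': array([-0.06563094,  0.        ,  0.        ,  0.        ,  0.        ]), 'cam_to_world': array([[ 0.99479518,  0.06595603, -0.07766821,  0.46127555],
       [-0.10182728,  0.61575735, -0.78132841, -0.73999244],
       [-0.00370855,  0.78517048,  0.61926857,  0.7146476 ],
       [ 0.        ,  0.        ,  0.        ,  1.        ]])}
top {'camera_matrix': array([[451.20890366,   0.        , 277.75942367],
       [  0.        , 451.20890366, 210.07214691],
       [  0.        ,   0.        ,   1.        ]]), 'D': array([0.01747818, 0.        , 0.        , 0.        , 0.        ]), 'cam_to_world': array([[-0.11723277,  0.97149996, -0.20602016,  0.30558998],
       [-0.99310163, -0.11517802,  0.02198139,  0.02748064],
       [-0.00237407,  0.2071759 ,  0.97830083,  1.06827541],
       [ 0.        ,  0.        ,  0.        ,  1.        ]])}
```

View pics/side0.png

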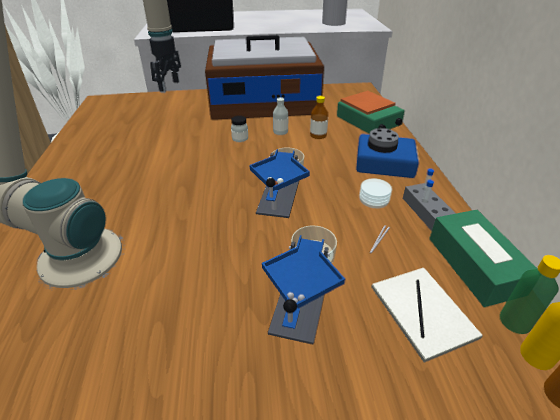

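View pics/top0.png

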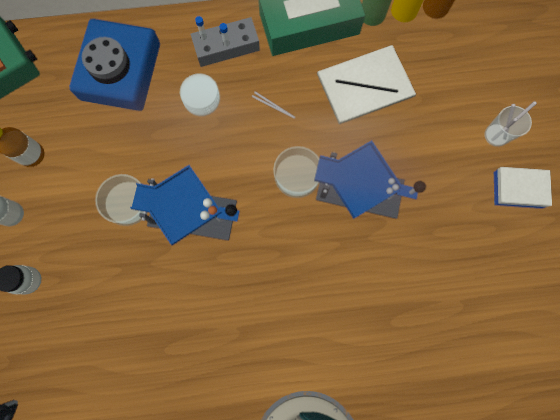

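```bash
python3 - <<'E'
import cv2,numpy as np
t=cv2.imread("pics/top0.png");s=cv2.imread("pics/side0.png")
a=cv2.resize(t[165:235,180:250],(390,390),interpolation=2);b=cv2.resize(t[155:225,360:430],(390,390),interpolation=2)
cv2.imwrite("pics/c1.png",np.hstack([a,b]))
a=cv2.resize(s[150:220,240:310],(390,390),interpolation=2);b=cv2.resize(s[270:340,260:330],(390,390),interpolation=2)
cv2.imwrite("pics/c2.png",np.hstack([a,b]))
E
```

```text
(no output)
```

View pics/c1.png

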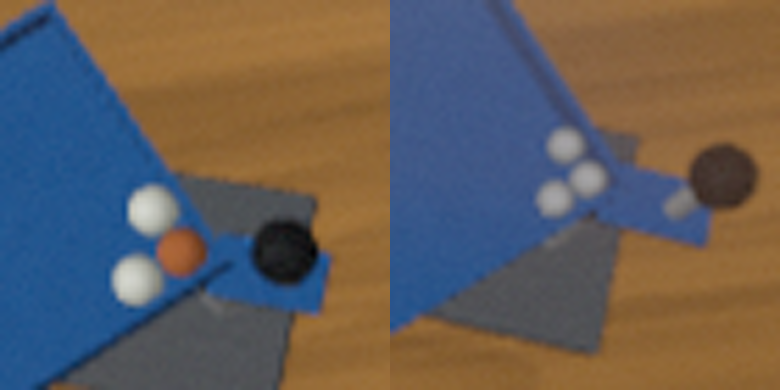

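View pics/c2.png

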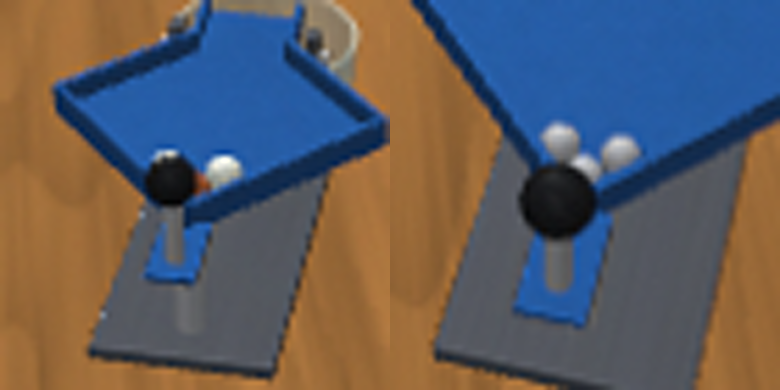

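```bash
cat > h.py <<'E'
import numpy as np,cv2
from rig import camera_model
M={n:camera_model(n) for n in("side","top")}
def ray(n,u,v):
    m=M[n];p=cv2.undistortPoints(np.array([[[u,v]]],float),m["camera_matrix"],m["D"])[0,0]
    T=m["cam_to_world"];return T[:3,3],T[:3,:3]@np.array([p[0],-p[1],-1.0])
def tri(ps,pt):
    A=[];b=[]
    R=[ray("side",*ps),ray("top",*pt)]
    S=np.zeros((3,3));r=np.zeros(3)
    for o,d in R:
        d=d/np.linalg.norm(d);P=np.eye(3)-np.outer(d,d);S+=P;r+=P@o
    x=np.linalg.solve(S,r)
    e=[np.linalg.norm(np.cross(x-o,d/np.linalg.norm(d))) for o,d in R]
    return x,e
def onz(n,u,v,z):
    o,d=ray(n,u,v);return o+d*(z-o[2])/d[2]
def cloud(n,D):
    v,u=np.mgrid[:420,:560];m=M[n]
    p=cv2.undistortPoints(np.stack([u,v],-1).reshape(-1,1,2).astype(float),m["camera_matrix"],m["D"])[:,0]
    T=m["cam_to_world"];d=D.reshape(-1,1)
    return (np.c_[p[:,0],-p[:,1],-np.ones(len(p))]*d@T[:3,:3].T+T[:3,3]).reshape(420,560,3)
def blob(im,roi,thr):
    x0,y0,x1,y1=roi;g=im[y0:y1,x0:x1].max(2)<thr
    n,l,s,c=cv2.connectedComponentsWithStats(g.astype(np.uint8));return [(s[i,4],c[i]+[x0,y0]) for i in range(1,n) if s[i,4]>20]
E
python3 - <<'E'
from h import *
T=np.load("top0im.npy");S=np.load("side0im.npy")
print(blob(T,(405,172,435,202),80),blob(S,(278,290,304,320),45))
print(tri((290.0,305.7),(419.6,186.2)))
ct=cloud("top",np.load("top0.npy"));cs=cloud("side",np.load("side0.npy"))
# blue mask right tray
for n,c,im in(("top",ct,T),("side",cs,S)):
    i=im.astype(int);m=(i[...,2]>i[...,0]+40)&(i[...,2]>i[...,1]+20)
    m2=np.zeros_like(m)
    if n=="top": m2[135:225,310:425]=1
    else: m2[230:330,255:350]=1
    m&=m2; P=c[m]; P=P[(P[:,2]>0.03)&(P[:,2]<.2)]
    print(n,len(P),P.min(0),P.max(0),np.median(P,0))
    r=cv2.minAreaRect((P[:,:2]*1000).astype(np.float32));print(r)
    A=np.c_[P[:,:2],np.ones(len(P))];w=np.ones(len(P),bool)
    for _ in range(10):
        k=np.linalg.lstsq(A[w],P[w,2],rcond=None)[0];w=abs(A@k-P[:,2])<.003
    print(k,w.sum())
# dish
D=[c for c in [ct]]
P=ct[140:200,265:325].reshape(-1,3);P=P[(P[:,2]>.045)&(P[:,2]<.058)];print(len(P),cv2.minEnclosingCircle((P[:,:2]*1000).astype(np.float32)))
E
python3 - <<'E'
import cv2,numpy as np
t=cv2.imread("pics/top0.png");s=cv2.imread("pics/side0.png")
cv2.imwrite("pics/d1.png",cv2.resize(t[130:230,265:435],None,fx=4.5,fy=4.5,interpolation=2))
cv2.imwrite("pics/d2.png",cv2.resize(s[220:345,250:355],None,fx=4.5,fy=4.5,interpolation=2))
E
```

```text
[(np.int32(97), array([419.11340206, 186.44329897]))] [(np.int32(135), array([289.65925926, 305.85185185]))]
(array([ 0.52099904, -0.30276407,  0.12699286]), [np.float64(0.0009606156021081828), np.float64(0.0009606156021080317)])
top 3481 [ 0.4752341  -0.31009989  0.07133497] [ 0.64359755 -0.08459635  0.12611885] [ 0.56382686 -0.187111    0.08573233]
((561.14990234375, -193.37408447265625), (154.11563110351562, 209.68617248535156), 11.728719711303711)
[0.02196445 0.06520651 0.08494369] 2750
side 3403 [ 0.47701856 -0.31731153  0.03226741] [ 0.64708757 -0.08548033  0.13570638] [ 0.56395916 -0.19091959  0.08753113]
((562.8964233398438, -191.82913208007812), (233.5105438232422, 156.76437377929688), 37.58104705810547)
[0.02295263 0.06544691 0.08598482] 2646
280 ((601.7689819335938, -63.6002311706543), 71.1135025024414)
```

View pics/d1.png

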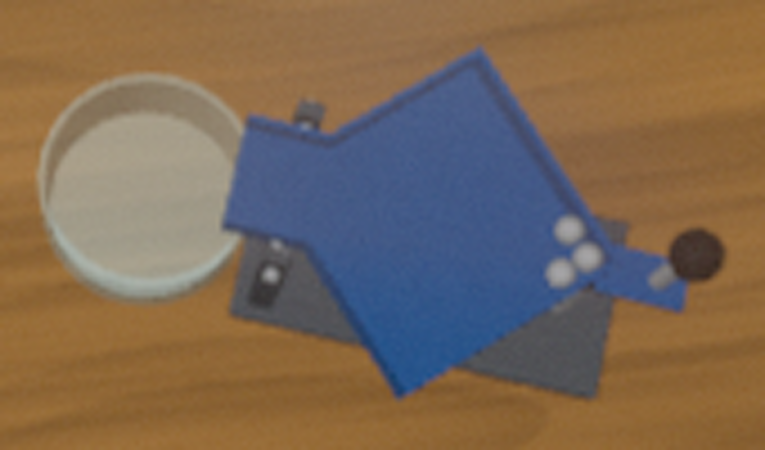

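View pics/d2.png

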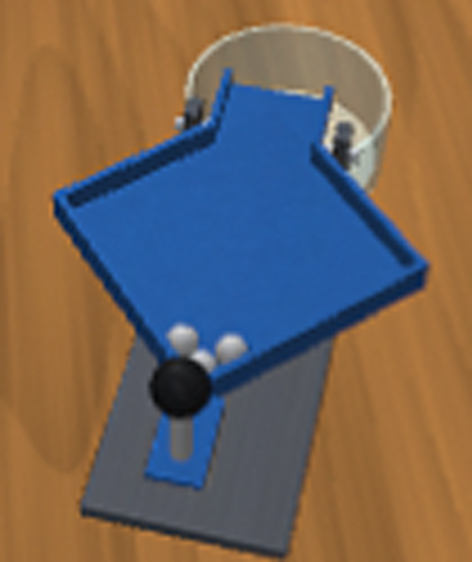

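```bash
cat >> h.py <<'E'
def rot(q):
    from scipy.spatial.transform import Rotation as R
    return R.from_quat([q[1],q[2],q[3],q[0]])
E
python3 - <<'E'
from h import *
K,e=tri((289.7,305.8),(419.3,186.3));print("knob",K,e)
A,e1=tri((263.3,263.8),(354.6,217.8));B,e2=tri((344.9,278.9),(371.2,140.7));print(A,B,e1,e2)
d=B-A;print("yaw x",np.degrees(np.arctan2(d[1],d[0]))+90, np.linalg.norm(d))
C1=np.array([43,170]);print("dish rim", [onz("top",265+x/4.5,130+y/4.5,.052) for x,y in((40,170),(148,75))])
y=np.radians(71.5);print("hinge",K+(.19*np.cos(.07)+.05*np.sin(.07))*np.array([np.cos(y),np.sin(y),0]))
print("agate knob",onz("top",231,210,.127))
E
```

```text
knob [ 0.52074659 -0.30234358  0.12628958] [np.float64(0.0006960629886359155), np.float64(0.0006960629886356553)]
[ 0.4770786  -0.15986576  0.09323869] [ 0.64720153 -0.22417114  0.09625231] [np.float64(0.0032757951709994878), np.float64(0.00327579517099949)] [np.float64(0.001790100437606724), np.float64(0.0017901004376065725)]
yaw x 69.2937277914042 0.1818957794836526
dish rim [array([0.62151294, 0.00176981, 0.052     ]), array([ 0.66664159, -0.06078406,  0.052     ])]
hinge [ 0.58199649 -0.11928693  0.12628958]
agate knob [0.51570935 0.10533858 0.127     ]
```

Call:
drive_tool(motion="0 0 5 -0.056 0 0 100;0 0 5 -0.056 0 0 100;0 0 5 -0.056 0 0 100;0 0 5 -0.056 0 0 100;0 0 5 -0.056 0 0 100;0 0 5 -0.056 0 0 100;0 0 5 -0.056 0 0 100;0 0 5 -0.056 0 0 100;0 0 5 -0.056 0 0 100;0 0 5 -0.056 0 0 100;0 0 5 -0.056 0 0 100;0 0 0 0 0 0 100", newtons=30)

```text
clock: 1.6
position: [0.6239, 0.0864, 0.2222]
ee_rot: [-0.002, 0.631, 0.776, -0.005]
contact_force: [-0.3, -0.0, 0.2]
width: 0.0853
```

```bash
cat > plan.py <<'E'
import sys
from h import *
from rig import get_state
from scipy.spatial.transform import Rotation as R
def plan(target,yaw=70.5,tilt=0,n=1):
    s=get_state();Rc=rot(s["ee_rot"]);p=s["position"]
    c,sn=np.cos(np.radians(yaw)),np.sin(np.radians(yaw))
    X=np.array([c,sn,0]);Z=np.array([0,0,-1.]);Y=np.cross(Z,X)
    Rt=R.from_matrix(np.c_[X,Y,Z])*R.from_euler("y",-tilt,degrees=True)
    w=(Rc.inv()*Rt).as_rotvec(degrees=True)
    print("pos",p,"F",s["contact_force"],"q",s["qpos"].round(2),"w",s["width"])
    print("turn tot",w.round(2)," shift tool",(Rc.inv().apply(np.array(target)-p)).round(4))
    # per-row preview
    for k in range(n):
        dp=(np.array(target)-p)/(n-k);dw=(Rc.inv()*Rt).as_rotvec(degrees=True)/(n-k)
        print("row",dw.round(2),Rc.inv().apply(dp).round(4));p=p+dp;Rc=Rc*R.from_rotvec(dw,degrees=True)
if __name__=="__main__":
    a=list(map(float,sys.argv[1:]));plan(a[:3],tilt=a[3],n=int(a[4]))
E
python3 plan.py .5207 -.3023 .18 0 8
```

```text
pos [0.62392237 0.08635192 0.22224378] F [-0.34084191 -0.02088439  0.18178847] q [ 0.03  0.37  1.39 -0.    1.39 -0.18] w 0.0852552132257617
turn tot [-0.53  0.26 31.3 ]  shift tool [-0.3593 -0.1801  0.0447]
row [-0.07  0.03  3.91] [-0.0449 -0.0225  0.0056]
row [-0.07  0.03  3.91] [-0.0463 -0.0194  0.0055]
row [-0.07  0.03  3.91] [-0.0476 -0.0162  0.0055]
row [-0.07  0.03  3.91] [-0.0486 -0.0129  0.0054]
row [-0.07  0.03  3.91] [-0.0493 -0.0096  0.0054]
row [-0.07  0.03  3.91] [-0.0499 -0.0062  0.0054]
row [-0.07  0.03  3.91] [-0.0502 -0.0028  0.0053]
row [-0.07  0.03  3.91] [-0.0503  0.0006  0.0053]
```

Call:
drive_tool(motion="0 0 3.9 -0.045 -0.0225 0.0055 100;0 0 3.9 -0.046 -0.0195 0.0055 100;0 0 3.9 -0.0475 -0.016 0.0055 100;0 0 3.9 -0.0485 -0.013 0.0055 100;0 0 3.9 -0.049 -0.0095 0.0055 100;0 0 3.9 -0.05 -0.006 0.0055 100;0 0 3.9 -0.05 -0.003 0.0055 100;0 0 3.9 -0.05 0 0.005 100;0 0 0 0 0 0 100")

```text
clock: 2.72
position: [0.5167, -0.301, 0.175]
ee_rot: [-0.006, 0.817, 0.576, -0.003]
contact_force: [0.3, 0.4, -0.1]
width: 0.0855
```

```bash
python3 plan.py .5207 -.3023 .18 0 1
```

```text
pos [ 0.51666052 -0.3010182   0.17500591] F [ 0.25858933  0.44814233 -0.14861412] q [-0.64  0.35  1.53 -0.    1.27 -0.3 ] w 0.08549399765158182
turn tot [-0.77 -0.06 -0.17]  shift tool [ 0.0002  0.0042 -0.0051]
row [-0.77 -0.06 -0.17] [ 0.0002  0.0042 -0.0051]
```

Call:
drive_tool(motion="-0.8 0 0 0 0.004 0 100;0 0 0 0 0 0 100")

```text
clock: 2.98
position: [0.5213, -0.2996, 0.1746]
ee_rot: [-0.001, 0.817, 0.577, 0.001]
contact_force: [-0.6, -0.0, -0.6]
width: 0.0852
```

```bash
python3 plan.py .5207 -.3023 .107 0 1; python3 - <<'E'
from rig import *
import cv2,numpy as np
a,d=get_image("side");b,_=get_image("top")
A=cv2.resize(a[150:350,220:360],None,fx=2.8,fy=2.8);B=cv2.resize(b[100:300,330:470],None,fx=2.8,fy=2.8)
cv2.imwrite("pics/e.png",np.hstack([A,B])[:,:,::-1])
E
```

```text
pos [ 0.52125718 -0.29961069  0.17463754] F [-0.59338076 -0.0116585  -0.59460371] q [-0.64  0.35  1.54  0.    1.25 -0.3 ] w 0.08523288729435796
turn tot [ 0.02 -0.19 -0.02]  shift tool [-0.0029  0.0003  0.0676]
row [ 0.02 -0.19 -0.02] [-0.0029  0.0003  0.0676]
```

View pics/e.png

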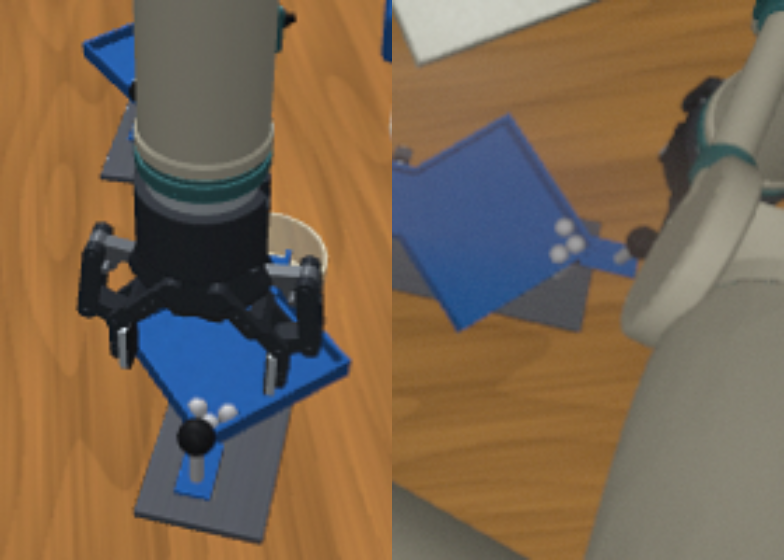

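Left view (side): pads at (122,345) and (272,375), centred over the black knob at (196,436). Right (top): knob at (640,240), next to the gripper; the three grey balls are still in the corner. Descending.

Call:
drive_tool(motion="0 0 0 -0.001 0 0.017 100;0 0 0 -0.001 0 0.017 100;0 0 0 -0.001 0 0.017 100;0 0 0 0 0 0.0165 100;0 0 0 0 0 0 100")

```text
clock: 3.7
position: [0.52, -0.2982, 0.1016]
ee_rot: [-0.002, 0.815, 0.579, 0.001]
contact_force: [0.6, 0.2, 0.3]
width: 0.0859
```

```bash
python3 plan.py .5207 -.3023 .107 0 1
```

```text
pos [ 0.51998591 -0.29820681  0.10161235] F [0.59041505 0.18012983 0.30510016] q [-0.64  0.41  1.64  0.    1.09 -0.31] w 0.08592459708727576
turn tot [-0.17 -0.26  0.28]  shift tool [-0.0036  0.002  -0.0054]
row [-0.17 -0.26  0.28] [-0.0036  0.002  -0.0054]
```

Call:
drive_tool(motion="0 0 0.3 -0.0035 0.002 -0.002 100;0 0 0 0 0 0 100")

```text
clock: 3.95
position: [0.5214, -0.3024, 0.1041]
ee_rot: [-0.002, 0.817, 0.577, 0.001]
contact_force: [0.2, 0.0, 0.1]
width: 0.0857
```

```bash
python3 plan.py .5207 -.3023 .103 0 1
```

```text
pos [ 0.52135156 -0.30240632  0.10411356] F [0.23622896 0.00872873 0.1424546 ] q [-0.64  0.41  1.63  0.    1.1  -0.3 ] w 0.08567457689260205
turn tot [-0.11 -0.24 -0.01]  shift tool [-0.0001 -0.0006  0.0011]
row [-0.11 -0.24 -0.01] [-0.0001 -0.0006  0.0011]
```

Call:
drive_tool(motion="0 0 0 0 0 0 50;0 0 0 0 0 0 40;0 0 0 0 0 0 30;0 0 0 0 0 0 15;0 0 0 0 0 0 15;0 0 0 0 0 0 15", newtons=25)

```text
clock: 4.7
position: [0.5204, -0.3024, 0.1058]
ee_rot: [-0.002, 0.817, 0.577, 0.001]
contact_force: [-1.2, 1.2, 1.2]
width: 0.0244
```

```bash
python3 plan.py .5207 -.3023 .103 0 1; python3 - <<'E'
from rig import *
import cv2,numpy as np
a,d=get_image("side");b,_=get_image("top")
A=cv2.resize(a[220:340,230:330],None,fx=4,fy=4);B=cv2.resize(b[130:250,350:450],None,fx=4,fy=4)
cv2.imwrite("pics/f.png",np.hstack([A,B])[:,:,::-1])
E
```

```text
pos [ 0.52037328 -0.30236052  0.10579139] F [-1.17146204  1.20446391  1.20013297] q [-0.64  0.41  1.63  0.    1.11 -0.3 ] w 0.02436139921777779
turn tot [-0.14 -0.2  -0.  ]  shift tool [0.0002 0.0003 0.0028]
row [-0.14 -0.2  -0.  ] [0.0002 0.0003 0.0028]
```

View pics/f.png

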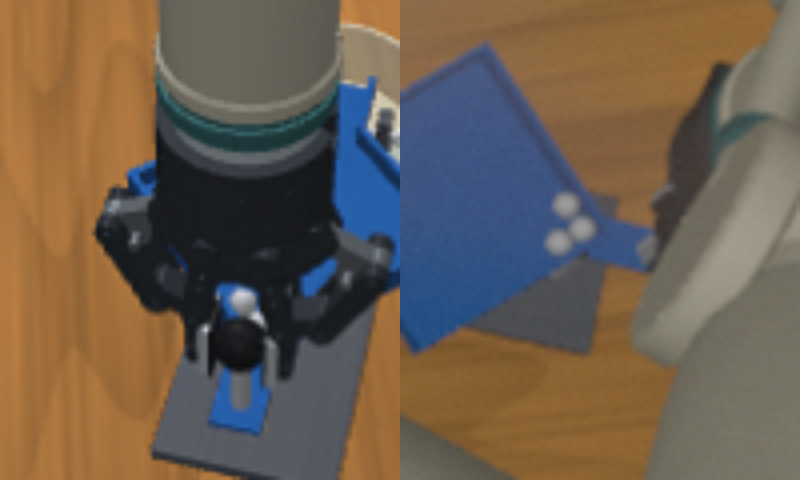

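Both pads hold the knob at (240,343) in the side crop. Now turning it about the hinge.

Call:
drive_tool(motion="0 -3.4 0 0.0013 0 -0.0116 15;0 -3.4 0 0.0013 0 -0.0116 15;0 -3.4 0 0.0013 0 -0.0116 15;0 0 0 0 0 0 15", newtons=35)

```text
clock: 5.3
position: [0.5223, -0.2971, 0.1389]
ee_rot: [0.05, 0.813, 0.575, -0.074]
contact_force: [-1.8, -2.8, -1.5]
width: 0.0238
```

```bash
cat > arc.py <<'E'
import sys
from plan import *
# tool-pose on arc for hinge angle a (rad), reference: grasp pose at a=0
P0=np.array([.5204,-.3024,.1058]);H=P0+.193*np.array([np.cos(np.radians(70.5)),np.sin(np.radians(70.5)),0])+np.array([0,0,-.016])
Y=np.array([np.sin(np.radians(70.5)),-np.cos(np.radians(70.5)),0])
a=float(sys.argv[1]);t=H+R.from_rotvec(-a*Y).apply(P0-H)
s=get_state();v=s["position"]-H;h=np.hypot(v[0],v[1])
print("target",t,"now radius",np.hypot(h,v[2]),"vs",np.hypot(.193,.016),"angle",np.arctan2(v[2],h)-np.arctan2(.016,.193),"M",s["moment"])
plan(t,tilt=np.degrees(a))
E
python3 arc.py 0.18
```

```text
target [ 0.52239705 -0.29676051  0.14009421] now radius 0.19369825796052947 vs 0.1936620768245554 angle 0.1735119228062096 M [-0.20491326  0.3589835  -0.01930524]
pos [ 0.52232996 -0.29711587  0.13888894] F [-1.80653819 -2.84818486 -1.45201714] q [-0.53  0.37  1.61 -0.19  1.13 -0.1 ] w 0.023770034836361136
turn tot [-0.25 -0.08  0.  ]  shift tool [ 0.0001 -0.0001 -0.0012]
row [-0.25 -0.08  0.  ] [ 0.0001 -0.0001 -0.0012]
```

Follows the arc precisely. Continue to about 0.55.

Call:
drive_tool(motion="0 -3.5 0 0.0013 0 -0.0118 15;0 -3.5 0 0.0013 0 -0.0118 15;0 -3.5 0 0.0013 0 -0.0118 15;0 -3.5 0 0.0013 0 -0.0118 15;0 0 0 0 0 0 15")

```text
clock: 5.92
position: [0.5278, -0.2823, 0.1801]
ee_rot: [0.118, 0.799, 0.563, -0.174]
contact_force: [-1.9, -2.7, 0.9]
width: 0.0243
```

```bash
python3 arc.py 0.42
```

```text
target [ 0.52817703 -0.28043834  0.18310719] now radius 0.1938725190657976 vs 0.1936620768245554 angle 0.40159797579264533 M [-0.15546506  0.29882803 -0.06534904]
pos [ 0.52779208 -0.28229032  0.18006669] F [-1.8888627  -2.68914702  0.90362149] q [-0.36  0.37  1.59 -0.45  1.23  0.15] w 0.024342340198070012
turn tot [-0.49  0.19 -0.02]  shift tool [ 0.0005 -0.0003 -0.0035]
row [-0.49  0.19 -0.02] [ 0.0005 -0.0003 -0.0035]
```

Call:
drive_tool(motion="0 -3.3 0 0.0013 0 -0.0122 15;0 -3.3 0 0.0013 0 -0.0122 15;0 -2 0 0.0008 0 -0.0075 15;0 0 0 0 0 0 15;0 0 0 0 0 0 15;0 0 0 0 0 0 15;0 0 0 0 0 0 15;0 0 0 0 0 0 15;0 0 0 0 0 0 15;0 0 0 0 0 0 15")

```text
clock: 7.18
position: [0.5327, -0.2686, 0.2033]
ee_rot: [0.156, 0.786, 0.552, -0.232]
contact_force: [-0.7, -1.9, 0.4]
width: 0.0243
```

```bash
python3 arc.py 0.57; python3 - <<'E'
from rig import *
import cv2,numpy as np
a,d=get_image("side");b,_=get_image("top")
A=cv2.resize(a[200:340,240:370],None,fx=3,fy=3);B=cv2.resize(b[120:260,260:390],None,fx=3,fy=3)
cv2.imwrite("pics/g.png",np.hstack([A,B])[:,:,::-1])
E
```

```text
target [ 0.53346761 -0.2654982   0.2074194 ] now radius 0.19378527619239752 vs 0.1936620768245554 angle 0.5431892237289645 M [-0.03153214  0.21258354  0.03843083]
pos [ 0.53273324 -0.26862994  0.20332489] F [-0.68585199 -1.93325985  0.39966791] q [-0.26  0.38  1.56 -0.58  1.31  0.28] w 0.024321217577154906
turn tot [-0.8  -0.22 -0.12]  shift tool [ 0.0005 -0.0004 -0.0052]
row [-0.8  -0.22 -0.12] [ 0.0005 -0.0004 -0.0052]
```

View pics/g.png

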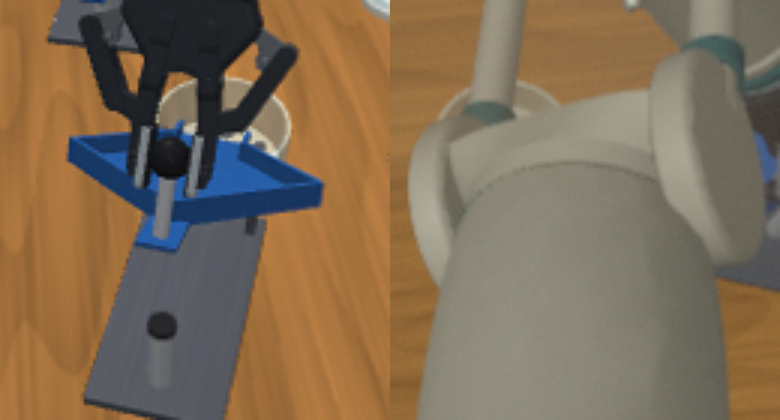

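The tray is up (knob at 172,158 in the side crop), and pale spots show in the dish near (262,132). The top view is blocked by the arm. I'll hold another second and enlarge the side view.

Call:
drive_tool(motion="0 -1 0 0.0004 0 -0.004 15;0 0 0 0 0 0 15;0 0 0 0 0 0 15;0 0 0 0 0 0 15;0 0 0 0 0 0 15;0 0 0 0 0 0 15;0 0 0 0 0 0 15;0 0 0 0 0 0 15")

```text
clock: 8.28
position: [0.5337, -0.2661, 0.2068]
ee_rot: [0.161, 0.784, 0.55, -0.239]
contact_force: [-1.1, -2.2, -0.4]
width: 0.0241
```

```bash
python3 - <<'E'
from rig import *
import cv2,numpy as np
a,d=get_image("side")
A=cv2.resize(a[220:280,262:352],None,fx=8,fy=8,interpolation=2)
cv2.imwrite("pics/i.png",A[:,:,::-1])
E
python3 arc.py 0
```

```text
target [ 0.5204 -0.3024  0.1058] now radius 0.19369172460451742 vs 0.1936620768245554 angle 0.5659784059327445 M [0.0446344  0.15462634 0.03223921]
pos [ 0.53368889 -0.26610153  0.20681763] F [-0.72262099 -2.21347959  1.0847704 ] q [-0.24  0.39  1.56 -0.6   1.33  0.29] w 0.023784873870620286
turn tot [-0.74 33.52 -0.33]  shift tool [0.0236 0.001  0.1056]
row [-0.74 33.52 -0.33] [0.0236 0.001  0.1056]
```

View pics/i.png

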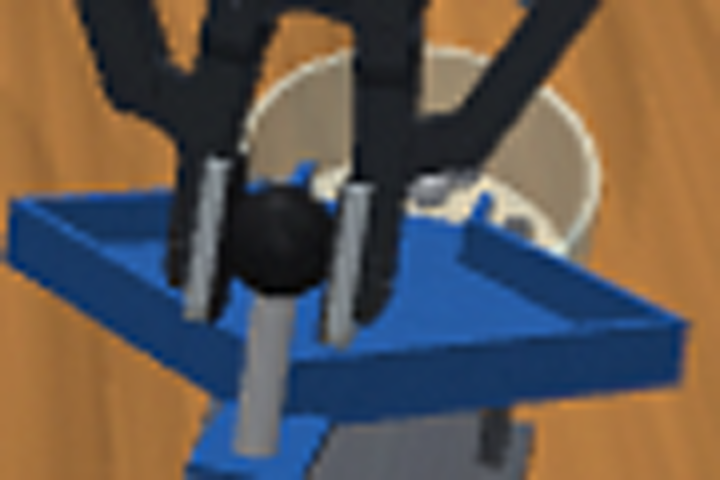

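No balls are visible on the tray floor, and a grey ball can be seen in the dish at (430,190). Lowering while still holding the knob, then I'll check before letting go.

Call:
drive_tool(motion="0 3.5 0 -0.0006 0 0.0118 15;0 3.5 0 -0.0006 0 0.0118 15;0 3.5 0 -0.0006 0 0.0118 15;0 3.5 0 -0.0006 0 0.0118 15;0 3.5 0 -0.0006 0 0.0118 15;0 3.5 0 -0.0006 0 0.0118 15;0 0 0 0 0 0 15")

```text
clock: 9.2
position: [0.5224, -0.2965, 0.1423]
ee_rot: [0.055, 0.814, 0.571, -0.087]
contact_force: [0.0, -0.2, -0.7]
width: 0.024
```

```bash
python3 arc.py 0.03
```

```text
target [ 0.52058919 -0.30186574  0.11158193] now radius 0.19398584596823804 vs 0.1936620768245554 angle 0.19108594143019322 M [ 0.06450236 -0.03868227  0.07443776]
pos [ 0.52244041 -0.29650288  0.14225188] F [ 0.01622759 -0.19648142 -0.65981621] q [-0.51  0.37  1.61 -0.23  1.14 -0.07] w 0.024007478276168618
turn tot [-0.59 10.14 -0.41]  shift tool [0.0008 0.0004 0.0312]
row [-0.59 10.14 -0.41] [0.0008 0.0004 0.0312]
```

Call:
drive_tool(motion="0 3.4 0 -0.0006 0 0.0105 15;0 3.4 0 -0.0006 0 0.0105 15;0 3.4 0 -0.0006 0 0.0105 15;0 0 0 0 0 0 15")

```text
clock: 9.7
position: [0.5204, -0.3018, 0.1118]
ee_rot: [0.005, 0.818, 0.575, -0.015]
contact_force: [-0.6, -0.5, -1.4]
width: 0.0235
```

```bash
python3 arc.py 0.0;python3 - <<'E'
from rig import *
import cv2,numpy as np
a,d=get_image("side");b,_=get_image("top")
A=cv2.resize(a[220:340,240:340],None,fx=4,fy=4);B=cv2.resize(b[130:250,320:420],None,fx=4,fy=4)
cv2.imwrite("pics/j.png",np.hstack([A,B])[:,:,::-1])
E
```

```text
target [ 0.5204 -0.3024  0.1058] now radius 0.193648931074345 vs 0.1936620768245554 angle 0.030889073885132776 M [-0.10095524  0.07381105  0.01623773]
pos [ 0.52043666 -0.30177716  0.11175152] F [-0.62015507 -0.46816465 -1.43713334] q [-0.62  0.4   1.62 -0.04  1.12 -0.26] w 0.023520879984839843
turn tot [-0.58  1.76 -0.25]  shift tool [-0.0004  0.0002  0.006 ]
row [-0.58  1.76 -0.25] [-0.0004  0.0002  0.006 ]
```

View pics/j.png

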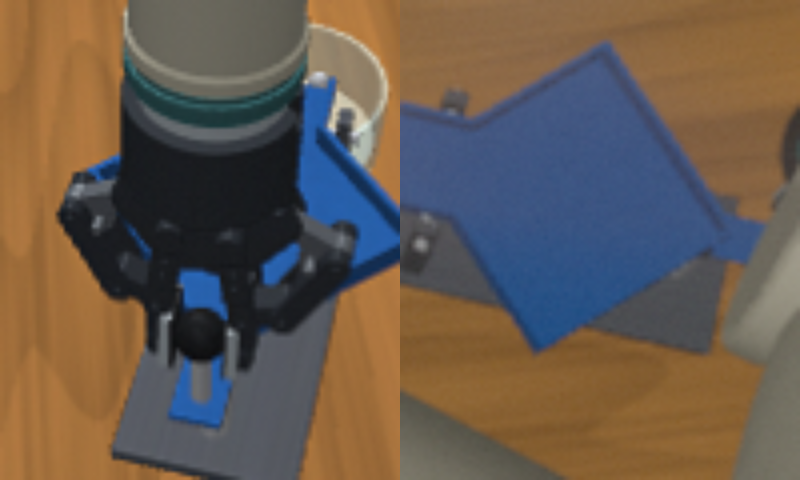

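Top crop: the tray is empty, with nothing in its back corner at (715,235). I'll lower the last 6 mm until it touches the rest and check the dish.

Call:
drive_tool(motion="0 1 0 0 0 0.003 15;0 0.7 0 0 0 0.0025 15;0 0 0 0 0 0 15")

```text
clock: 10.18
position: [0.5204, -0.302, 0.1081]
ee_rot: [-0.002, 0.817, 0.577, -0.005]
contact_force: [-2.3, -2.2, -1.6]
width: 0.0237
```

```bash
python3 arc.py 0.0;python3 - <<'E'
from rig import *
import cv2,numpy as np
b,_=get_image("top")
cv2.imwrite("pics/k.png",cv2.resize(b[120:250,255:435],None,fx=4,fy=4)[:,:,::-1])
E
```

```text
target [ 0.5204 -0.3024  0.1058] now radius 0.19353199207708602 vs 0.1936620768245554 angle 0.011793823873183756 M [-0.28249918  0.27361614  0.02990046]
pos [ 0.52036978 -0.30203743  0.10806277] F [-2.33753914 -2.23900588 -1.62246856] q [-0.64  0.41  1.62 -0.01  1.12 -0.29] w 0.02365179598880754
turn tot [-0.53  0.33  0.01]  shift tool [-0.0003  0.0002  0.0023]
row [-0.53  0.33  0.01] [-0.0003  0.0002  0.0023]
```

View pics/k.png

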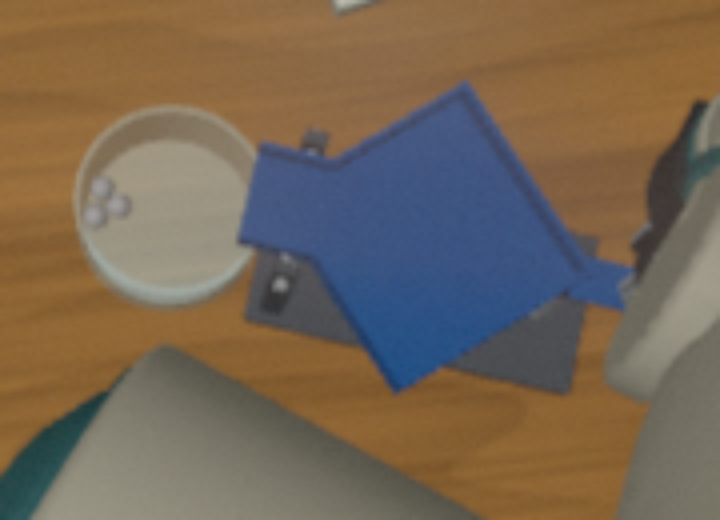

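All three balls lie in the dish, at (102,188), (119,205) and (95,215). About 2 mm of lowering is left before I let go.

Call:
drive_tool(motion="0 0.3 0 0 0 0.002 15;0 0 0 0 0 0.0008 15;0 0 0 0 0 0 15")

```text
clock: 10.6
position: [0.5202, -0.3024, 0.1058]
ee_rot: [-0.003, 0.817, 0.577, -0.003]
contact_force: [-2.1, -2.1, -0.9]
width: 0.0237
```

```bash
python3 arc.py 0.0
```

```text
target [ 0.5204 -0.3024  0.1058] now radius 0.19369642698716497 vs 0.1936620768245554 angle 0.00020630122952204621 M [-0.39146489  0.3236148   0.04768185]
pos [ 0.52024299 -0.30237714  0.10584266] F [-2.10653423 -2.12078487 -0.93888449] q [-0.64  0.41  1.63 -0.    1.11 -0.3 ] w 0.023687777065753732
turn tot [-0.51  0.08  0.02]  shift tool [0.     0.0002 0.    ]
row [-0.51  0.08  0.02] [0.     0.0002 0.    ]
```

Back at the pose where I first gripped. Opening, waiting, then withdrawing straight up.

Call:
drive_tool(motion="0 0 0 0 0 0 40;0 0 0 0 0 0 60;0 0 0 0 0 0 100;0 0 0 0 0 0 100;0 0 0 0 0 0 100;0 0 0 0 0 -0.015 100;0 0 0 0 0 -0.03 100;0 0 0 0 0 -0.04 100;0 0 0 0 0 -0.04 100;0 0 0 0 0 0 100")

```text
clock: 11.85
position: [0.5235, -0.3014, 0.2389]
ee_rot: [-0.002, 0.817, 0.577, -0.0]
contact_force: [-0.6, 0.5, 0.1]
width: 0.0855
```

Call:
drive_tool(motion="0 0 0 -0.04 -0.03 0 100;0 0 0 -0.04 -0.04 0 100;0 0 0 -0.03 -0.04 0 100;0 0 0 0 -0.04 0 100;0 0 0 0 0 0 100;0 0 0 0 0 0 100")

```text
clock: 12.6
position: [0.3403, -0.3558, 0.2381]
ee_rot: [-0.002, 0.816, 0.578, -0.0]
contact_force: [0.1, -0.0, 0.3]
width: 0.0854
```

```bash
python3 - <<'E'
from h import *
from rig import *
a,d=get_image("side");b,d2=get_image("top")
cv2.imwrite("pics/m.png",a[:,:,::-1]);cv2.imwrite("pics/n.png",b[:,:,::-1])
print(blob(b,(405,172,435,202),80),blob(a,(278,290,304,320),45))
E
```

```text
[(np.int32(96), array([419.14583333, 186.48958333]))] [(np.int32(129), array([289.64341085, 306.        ]))]
```

View pics/m.png

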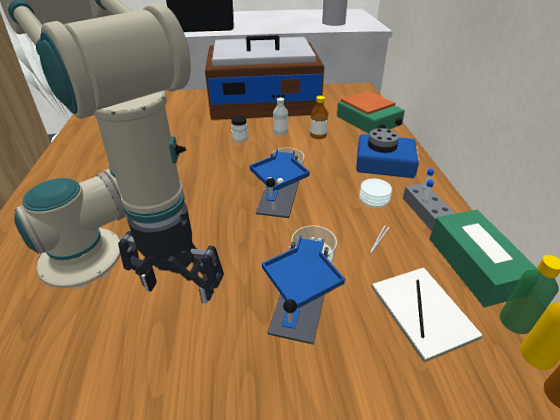

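View pics/n.png

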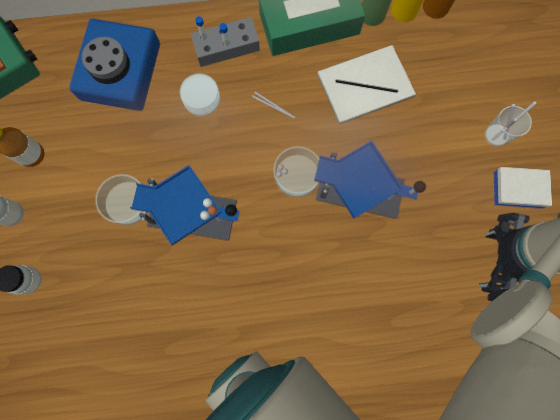

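The knob is back at its original pixels: (419.1,186.5) in the top view and (289.6,306.0) in the side view. The tray is empty, the three balls are in the dish at about (281,171) in the top view, and the agate tray and the dish haven't moved.

```bash
python3 -c "
from rig import *
print(get_state()['qd'].round(3)); print(sign_off())"
```

```text
[ 0.006  0.007 -0.007  0.    -0.003 -0.   ]
the job is handed in; nothing more can be done
None
```

The job is done and handed in at about 12.7 s. I gripped the knob of the steel-ball tray and turned it about its hinge to about 0.57 rad. I held it there until the balls had run out, lowered the tray onto its rest, let go and moved the arm clear.

**Last checks:**
- **Balls:** all three steel balls lie in the dish and the tray is empty.
- **Tray:** its knob is back within 0.2 pixel of where it started in both views.
- **Agate tray and dish:** neither appears to have moved in the pictures; I judged this by eye.
- **Forces:** the tool force readings I saw stayed below about 5 N.

**What disagreed:**
- **Tray heading:** my estimates ranged from 69° to 71°, so I used 70.5°. The arm followed the arc to within about 0.3 mm.
- **Agate colour:** two of the three agate balls looked whitish rather than reddish-brown. I told the trays apart by ball size and by the three grey balls.

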